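# Stand a set gel cassette up in its casting stand and lock it with the retaining rod

## Task

The gel has set, so stand the glass cassette up in its casting stand without letting it drop or slam: slide its lower edge forward into the groove and tip it up off the white block until it stands on that edge and leans back against the backrest. Then push the retaining rod through both eyelets, across the front of the cassette, until its collar meets the first eyelet, so that the cassette cannot fall forward. Leave the petri dish, the timer and the small bottle where they are.

Things in the scene. Friction and masses are not known exactly. Their poses are not given: they have to be found in the camera images.
- cassette: gel cassette: two greenish glass plates, grey spacers; stiff slab 120 mm wide (y), 140 tall (z), 9 thick (x). Origin: middle of the lower edge face; z runs up it, +x is its back, to end against the backrest. At the start: lower edge on the stand's base, 8 to 22 mm short of the groove; z slopes up toward the robot, 24 deg above level; back up, front face on the block
- cassette_top (a point): middle of the cassette's upper edge (the edge nearest the robot at the start, about 0.07 m above the bench)
- stand: casting stand, fixed: grey base 200 mm wide (y), x from -77 to 57 mm, 10 mm thick; groove across it 14 mm wide, 4 deep; behind it an aluminium backrest 112 mm wide, 116 high, leaning back 10 deg; at its ends two posts (inner faces y = +-69 mm) with the eyelets. Origin: under the groove's middle, on the bench; x to the backrest, y left along the groove, z up
- groove (a point): middle of the groove's floor, 6 mm above the bench
- eyelet_right (a point): centre of the outer (-y) mouth of the right eyelet: a steel ring 12 mm long with a hole of 14 mm along the stand's y, 31 mm across outside, 80 mm above the bench, straight above the groove
- eyelet_left (a point): centre of the outer (+y) mouth of the left eyelet, same size and height; the two outer mouths are 160 mm apart
- rod: retaining rod lying at the right: black ribbed grip 16 x 16 mm, 60 mm long, a collar of 18 mm, then a steel shaft of 8 mm, 174 mm long, with a tapered end, pointing along the body's +y. Origin: under the middle of the grip; the axis is 8 mm above it. 60 g, balanced within the grip's front half
- rod_tip (a point): the shaft's free end, on the axis, 210 mm from the middle of the grip
- rod_collar (a point): centre of the collar's front face, on the axis, 36 mm from the middle of the grip
- rod_grip (a point): middle of the grip, on the axis
- white_block: light block with a dark slot on top, on which the cassette is propped, 62 mm (x) by 52 mm (y), 42 mm high, narrower than the cassette by 34 mm on each side; loose. Origin: centre of its underside
- petri_dish: bystander: petri dish, 57 mm across, 14 mm high. Origin: centre of its underside
- timer: bystander: lab timer 62 x 66 x 18 mm. Origin: centre of its underside
- bottle_amber: bystander: small white squat bottle 56 x 55 x 44 mm. Origin: centre of its underside

How it is judged (in metres and radians):
On the way, in this order (a step that is already met when the one before it is completed fails the run):
1. the cassette stands on its lower edge in the groove and leans on the backrest (angle between cassette's own z axis and vertical below 0.3 rad and x of cassette in the frame of stand between -0.008 and 0.01 m and z of cassette in the frame of stand between 0.002 and 0.0095 m and x of cassette_top in the frame of stand between 0.01 and 0.06 m and angle between the y axis of cassette and the y axis of stand, either way round below 0.12 rad), for 0.3 s.
2. the retaining rod passes through both eyelets, collar against the first (all of step 1 and ((y of rod_tip in the frame of stand between 0.084 and 0.11 m and y of rod_collar in the frame of stand between -0.09 and -0.06 m) or (y of rod_tip in the frame of stand between -0.11 and -0.084 m and y of rod_collar in the frame of stand between 0.06 and 0.09 m)) and x of rod_tip in the frame of stand between -0.012 and 0.012 m and z of rod_tip in the frame of stand between 0.068 and 0.092 m and x of rod_collar in the frame of stand between -0.012 and 0.012 m and z of rod_collar in the frame of stand between 0.068 and 0.092 m), for 0.2 s.
At the end, for the whole second after the job is handed in: Cassette on its lower edge down in the groove, within 0.30 rad of vertical, leaning on the backrest and along it within 0.12 rad; rod through both eyelets from either side, tip 4 mm or more out of the far one, collar within 10 mm of the near one; both at rest (all of step 2 and linear speed of each of cassette, rod below 0.02 m/s); the robot touches nothing.
It fails at once if the cassette falls or slams (turns faster than 3.5 rad/s) (angular speed of cassette above 3.5 rad/s).
It fails at once if the petri dish is shifted by more than 30 mm (distance of petri_dish from where it was at the start of the episode above 0.03 m).
It fails at once if the timer is shifted by more than 30 mm (distance of timer from where it was at the start of the episode above 0.03 m).
It fails at once if the small bottle is shifted by more than 30 mm (distance of bottle_amber from where it was at the start of the episode above 0.03 m).
It also fails if it takes over 66 s, if anything falls off the work surface, if the arm or the gripper's body presses on something with over 40 N, if the wrist force passes 120 N, or if a joint passes its speed limit or range.

## Robot

A 6-joint arm with a two-finger parallel gripper is mounted at the origin on a cart in front of the work surface, level with it; the furniture and walls round the work are solid. World frame = base frame: x ahead of the robot, y to its left, z up, the work surface at z = 0. Lengths are in mm, angles in rad, forces in N, time in s.
With the tool pointing down it reaches from about 325 to 775 mm from the base axis. Payload 5.5 kg.
Tool frame: the origin (TCP) lies at the very end of the fingers, on their centre line; the grasp point (between the pads) lies 19 mm behind it; z points along the fingers, y is the direction in which the jaws open and shut (so a half turn about z gives the same grasp; the last joint's range is limited). The gripper opens to 88 mm and grips with 3 to 60 N. Pads are 20 mm wide; open, the fingers measure 115 mm over their backs; the gripper's body (75 mm by 178 mm) begins 61 mm behind the grasp point.
Start: joints at [-1.297, 0.091, 1.231, -0, 1.82, -0.057], TCP at [194.88, -567.484, 222.631] pointing down, gripper open.
Joint ranges: [-2.87, 2.87], [-0.86, 2.18], [0.17, 2.46], [-1.51, 4.65], [0.06, 2.69], [-2.65, 2.65]. Speed limits (rad/s): [2.57, 2.57, 3.01, 3.14, 3.14, 3.14].

## Interface

Orientations are given as [roll, pitch, yaw] about the fixed x, y, z axes, in that order (R = Rz(yaw) Ry(pitch) Rx(roll)).
In Python, from station import env gives the robot as it stands.
- The arm moves only by the tool jog_arm, never from a script. Its argument "steps" is one flat list of numbers, 5 for each row, row after row: the finger opening in mm, from 0 to 87.8, then the shift along the tool's x, y, z in units of 40 mm (1.0 is 40 mm), then the turn about the tool's z in units of 8 degrees (1.0 is 8 degrees). In form: [jaw, tx, ty, tz, roll, jaw, tx, ty, tz, roll, ...]. A call has 1 to 12 rows; each row shifts and turns the commanded pose from where the row before left it, along the tool's axes as they then stand; what a row does not reach is not made up. A row lasts 1/10 s, in which the tool goes at most 50 mm and 8.59 degrees, less where a joint would pass 70% of its speed; a pose out of reach is approached as far as the arm can. A call is refused whole if a number of a shift passes 1 or a number of a turn 1, either way. A call with a gripper value outside its range is refused whole. The fingers move at their own pace and stop on an object; the grip force is fixed at half the most. Time passes only in rows, so rows that do not move let the fingers close. It gives the time, the measured TCP pose, the force and the opening at its end, in the units of the state.
- env.sense(): the state, without advancing time (a new reading comes with each control period).
- env.grab_frame(name): name is "scene" or "side" or "wrist"; returns the picture (480x640x3 uint8, red, green, blue); there is no depth.
- env.calibration(name): a dict with "intrinsics" (3x3 intrinsics, pixels), "k1" (the pictures are not rectified: a ray, as slopes to the right and down, at radius r is drawn at 1 + k1 r^2 times it, then the intrinsics apply), "eye" and "attitude" of the camera in the world. Camera axes: x right, y down, z forward; pixel columns grow to the right and rows downward; lengths in mm; the calibration is good to about 2 mm. A picture is of the moment at which its call begins: read the wrist's pose just before it. calibration takes no time and is no camera call; for the wrist camera it gives the pose at the moment of the call.
- env.sign_off(): hands the job in, once; it reports no verdict.
Trained networks look in the newest picture that a camera, given by its name, has taken for a name from the list of things; names that differ only in an ending like _2 or _b are one class to them, and where a whole thing is asked for, a point or a joint stands for the part that bears it (a point fixed in the world has none). Each returns a list of dicts, best first, with "p" (0 to 1); they miss things now and then, are a little off and sometimes report something else, mostly with a low value. They report only what shows in the picture. A call takes as long as a camera call.
- env.find_in(label, camera): "xyz" ([x, y, z] in mm, in the coordinates of the camera as it stood for that picture, good to about 4 mm: the middle of the surface that is visible of it).
- env.outline_of(label, camera): "pixels" (480x640 bool, what is visible of it).
The state is a dict: "clock": time; "joints": joint angles; "joint_vel": joint speeds; "joint_efforts": joint torques, N m; "tool_pos": TCP position; "ee_rot": TCP orientation; "force": force on the tool from outside, world axes, zero at the start; "moment": the same for the moment, N m; "grip_width": finger opening in mm.
Only numpy, scipy, OpenCV 4.12 (cv2) and the standard library are available. Lean on these libraries where they do the work, as an engineer would, in place of code of your own. Each camera call takes 0.05 s, during which the arm holds its last target. There are 200 camera calls.

## Working session

There is one attempt and no reset: what is moved stays moved. The work goes in short steps, Python scripts to look and compute and a tool call to move; the robot and the scene stay as the last step left them, time stands still between calls to the robot, and variables do not carry over. Pictures are saved under pics/ and viewed, about 8 in all and at most 12, crops included, and the job is handed in when it is done.

Besides the shell and the picture viewer there is one more tool, called after "Request:" by a JSON object that holds its "name" and its "arguments", one argument or row to a line. jog_arm: Moves the arm, as the interface text tells. Its arguments: {"type":"object","properties":{"steps":{"type":"array","items":{"type":"number"}}},"required":["steps"]}

```bash
ls; mkdir -p pics
python3 - <<'E'
from station import env
import cv2,numpy as np
print(env.sense())
for c in("scene","side","wrist"):
    im=env.grab_frame(c); cv2.imwrite(f"pics/a_{c}.png",im[:,:,::-1])
    k=env.calibration(c); print(c,k)
    R=np.array(k["attitude"]) ; e=np.array(k["eye"])
    for n in("cassette","stand","rod","rod_grip","rod_tip","white_block","eyelet_right","eyelet_left","petri_dish","timer","bottle_amber"):
        try:
            r=env.find_in(n,c)
            if r: print(n,[(round(q["p"],2),np.round(R@q["xyz"]+e) if R.shape==(3,3) else q["xyz"]) for q in r[:2]])
        except Exception as x: print(n,x)
E
```

```text
pics
{'clock': 0.0, 'joints': array([-1.29667423e+00,  9.18236485e-02,  1.23184655e+00, -6.69610382e-06,
        1.81977083e+00, -5.67132770e-02]), 'joint_vel': array([-2.09025976e-03, -1.46019591e-03,  4.95696046e-04,  1.93718511e-04,
        6.35159354e-05,  3.96105026e-04]), 'joint_efforts': array([-4.79080336e-04, -4.46455264e+01, -4.06442392e+01,  6.97640190e-02,
        2.94094789e-02, -1.39843937e-04]), 'tool_pos': array([ 194.81267658, -567.19682705,  221.55015848]), 'ee_rot': array([-3.13974688e+00, -9.82889782e-05,  3.30833635e-01]), 'force': array([ 0.61922332,  0.45167716, -0.83424086]), 'moment': array([ 0.00277785,  0.00381049, -0.0438336 ]), 'grip_width': 87.87575362472766}
scene {'intrinsics': array([[542.69824793,   0.        , 322.25089878],
       [  0.        , 542.69824793, 237.38375627],
       [  0.        ,   0.        ,   1.        ]]), 'k1': -0.08945377063345279, 'eye': array([ 83.94451675, 813.5265031 , 866.00666185]), 'attitude': array([-2.2576486 ,  0.0123776 , -2.59468169])}
cassette [(0.68, [-9.4, 99.6, 1163.2])]
stand [(0.9, [-89.9, 103.1, 1209.4])]
ro
[... 1039 characters left out ...]
(0.34, [-74.8, 209.0, 837.7])]
eyelet_right [(0.55, [53.6, 0.9, 1060.1]), (0.4, [166.5, 138.3, 896.2])]
eyelet_left [(0.6, [52.9, 2.4, 1062.6]), (0.17, [-79.1, 208.6, 833.7])]
petri_dish [(0.58, [26.7, 154.7, 905.0]), (0.45, [58.4, -1.5, 1058.7])]
timer [(0.93, [167.7, 139.7, 898.3])]
bottle_amber [(0.8, [-79.5, -180.1, 1242.7]), (0.37, [-39.7, -52.1, 1072.1])]
wrist {'intrinsics': array([[339.18839163,   0.        , 321.46625735],
       [  0.        , 339.18839163, 235.336451  ],
       [  0.        ,   0.        ,   1.        ]]), 'k1': -0.05890162514853668, 'eye': array([ 265.87568044, -543.42301596,  383.30910517]), 'attitude': array([ 2.86057972e+00,  1.25951772e-03, -1.23965224e+00])}
```

View pics/a_scene.png

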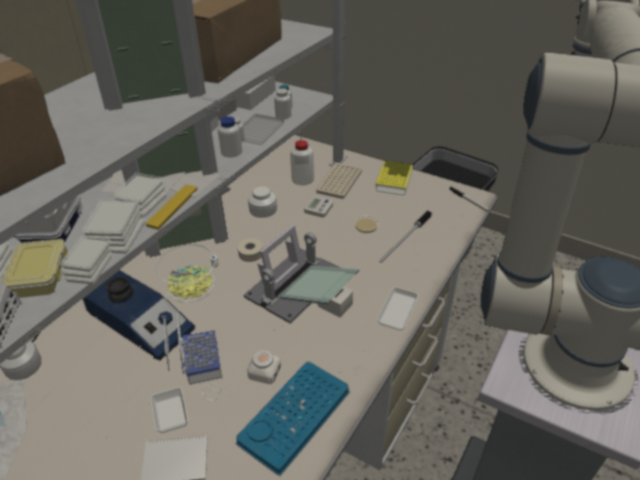

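View pics/a_side.png

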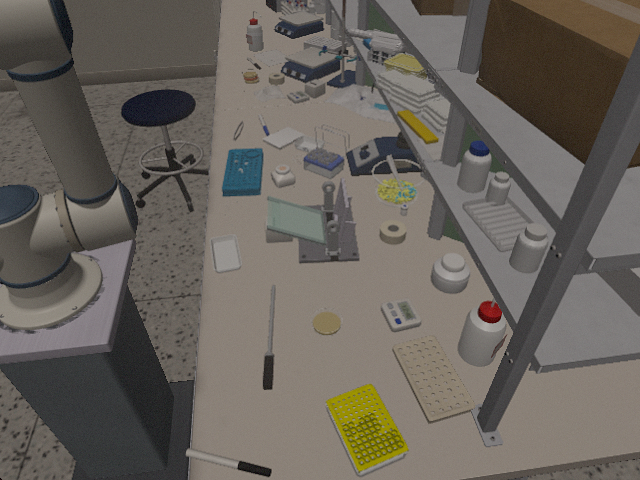

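The scene view shows the stand at about (285,275), with the cassette leaning on the block at (338,298) and the rod running from its grip (425,217) to its tip (382,260). In the side view the stand is at (328,225) and the rod runs from (268,375) to (273,288). I'll zoom in to mark points.

```bash
cat > h.py <<'E'
import numpy as np,cv2
from scipy.spatial.transform import Rotation as Ro
from station import env
def cam(c):
    k=env.calibration(c); return k["intrinsics"],k["k1"],np.array(k["eye"]),Ro.from_euler("xyz",k["attitude"]).as_matrix()
def proj(C,P):
    K,k1,e,R=C; p=(np.atleast_2d(P)-e)@R; s=p[:,:2]/p[:,2:]; s=s*(1+k1*(s**2).sum(1,keepdims=True))
    return s*K[0,0]+K[:2,2]
def ray(C,uv):
    K,k1,e,R=C; D=np.array([k1,0,0,0.]); s=cv2.undistortPoints(np.array(uv,float).reshape(-1,1,2),K,D)[:,0]
    return np.c_[s,np.ones(len(s))]@R.T
def onz(C,uv,z):
    d=ray(C,uv); return C[2]+d*((z-C[2][2])/d[:,2:])
E
python3 - <<'E'
from h import *
for c in("scene","side"):
    C=cam(c)
    for n in("cassette","stand","rod_grip","white_block","petri_dish","timer","bottle_amber"):
        env_r=env.find_in(n,c)
        if env_r: print(c,n,round(env_r[0]["p"],2),np.round(C[3]@env_r[0]["xyz"]+C[2]))
a=cv2.imread("pics/a_scene.png")[220:330,230:375]; b=cv2.imread("pics/a_side.png")[170:270,255:375]
a=cv2.resize(a,(791,600),interpolation=cv2.INTER_CUBIC);b=cv2.resize(b,(720,600),interpolation=cv2.INTER_CUBIC)
cv2.imwrite("pics/b1.png",a);cv2.imwrite("pics/b2.png",b)
E
```

```text
scene cassette 0.68 [535. 109.  52.]
scene stand 0.9 [622. 123.  21.]
scene rod_grip 0.59 [ 456. -214.    9.]
scene white_block 0.71 [477. 117.  32.]
scene petri_dish 0.85 [ 559. -176.    5.]
scene timer 0.89 [ 706. -168.   13.]
scene bottle_amber 0.65 [516. 337.  28.]
side cassette 0.74 [540.  95.  47.]
side stand 0.81 [626.  36.  17.]
side rod_grip 0.96 [ 457. -245.   13.]
side white_block 0.8 [488.  79.  17.]
side petri_dish 0.58 [ 571. -175.    3.]
side timer 0.93 [ 711. -188.   16.]
side bottle_amber 0.8 [527. 310.  32.]
```

View pics/b1.png

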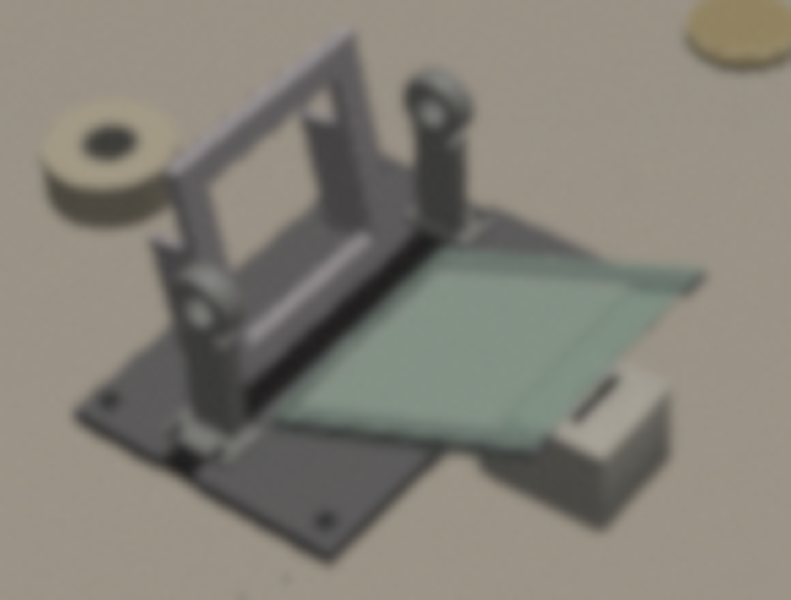

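View pics/b2.png

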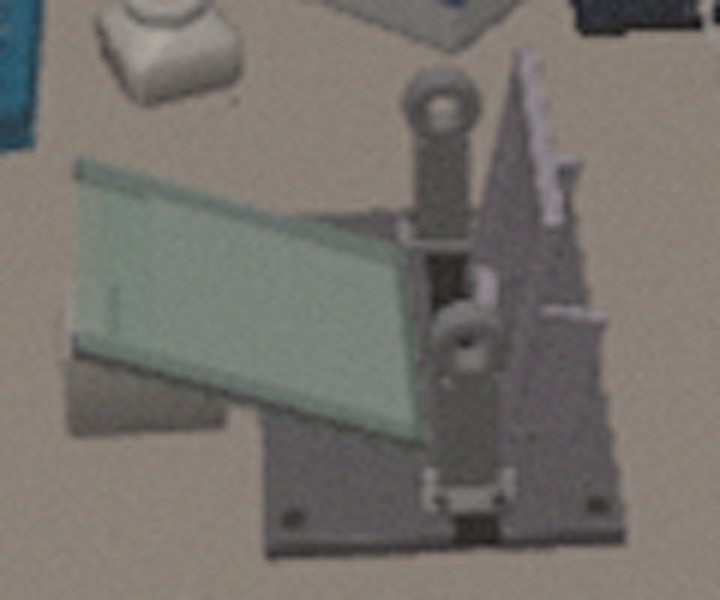

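Marked points, from the ×5.455 scene crop and ×6 side crop:
- **Scene crop:** base corners (331,556) and (78,415), and eyelet holes (202,315) and (432,110).
- **Side crop:** base corners (268,552) and (623,540), and eyelet holes (464,340) and (441,105).

The cassette corners are also clear in both crops, so I'll fit the poses now.

```bash
cat > fit.py <<'E'
from h import *
from scipy.optimize import least_squares
S,D=cam("scene"),cam("side")
s=lambda p:(np.array(p)+.5)/5.455+[230,220]-.5
d=lambda p:(np.array(p)+.5)/6+[255,170]-.5
Rz=lambda a:Ro.from_euler("z",a).as_matrix()
st=[(S,(-77,100,5),s((331,556))),(S,(57,100,5),s((78,415))),(S,(0,80,80),s((202,315))),(S,(0,-68,80),s((432,110))),
(D,(-77,-100,5),d((268,552))),(D,(57,-100,5),d((623,540))),(D,(0,-80,80),d((464,340))),(D,(0,68,80),d((441,105)))]
f=lambda q:np.concatenate([(proj(C,Rz(q[2])@P+[q[0],q[1],0])-uv)[0] for C,P,uv in st])
r=least_squares(f,[600,100,0],loss="soft_l1");q=r.x;print("stand",q,np.round(f(q).reshape(-1,2),1).tolist())
ca=[(S,(4.5,-60,140),s((705,270))),(S,(4.5,60,140),s((545,447))),(S,(4.5,60,0),s((275,418))),(S,(4.5,-60,0),s((437,252))),
(D,(4.5,60,140),d((78,158))),(D,(4.5,-60,140),d((75,340))),(D,(4.5,-60,0),d((425,440))),(D,(4.5,60,0),d((405,245)))]
# z axis slopes up toward -x: pitch -66deg
g=lambda c,P:Rz(c[2])@Ro.from_euler("y",c[4]-np.pi/2).as_matrix()@P+np.array([c[0],c[1],c[3]])
f=lambda c:np.concatenate([(proj(C,g(c,P))-uv)[0] for C,P,uv in ca]+[[(c[3]-14)/2,(c[4]-np.radians(24))*50]])
r=least_squares(f,[590,100,0,14,.42],loss="soft_l1");c=r.x;print("cass",c,np.round(f(c)[:-2].reshape(-1,2),1).tolist())
print("top",g(c,(0,0,140)),"in stand frame: origin",Rz(q[2]).T@(c[[0,1,3]]-[q[0],q[1],0]),"yaw rel",c[2]-q[2])
print("rod scene",onz(S,[(430,213),(382,260)],8),"side",onz(D,[(268,387),(273,287)],8))
for n,C in(("scene",S),("side",D)):
  im=env.grab_frame(n)
  for l in("rod","white_block"):
    o=env.outline_of(l,n)
    if o:
        m=o[0]["pixels"].astype(np.uint8); ys,xs=np.nonzero(m)
        print(n,l,round(o[0]["p"],2),m.sum(),cv2.minAreaRect(np.c_[xs,ys].astype(np.float32)))
        if l=="rod":
            i=np.argmin(ys),np.argmax(ys);uv=[(xs[j],ys[j]) for j in i];print(uv,onz(C,uv,8).round(1).tolist())
E
python3 fit.py
```

```text
stand [ 6.18090941e+02  9.22400080e+01 -8.41217274e-02] [[0.0, 1.2], [-0.6, 0.5], [-0.7, -0.5], [-0.3, 0.5], [-1.2, 0.9], [0.2, 0.1], [0.6, 2.8], [-0.4, 2.0]]
cass [ 6.01646089e+02  9.79420743e+01 -4.78381224e-02  1.45293095e+01
  4.15019699e-01] [[-0.3, -1.0], [-1.9, 0.3], [-1.2, 0.2], [0.7, -0.3], [-1.1, -0.5], [-0.2, 1.5], [0.3, 0.2], [-1.3, 0.4]]
top [473.67748281 104.06852629  70.97842352] in stand frame: origin [-16.86580327   4.30016458  14.52930949] yaw rel 0.036283604985958534
rod scene [[ 444.92676054 -305.45649773    8.        ]
 [ 471.08562985  -74.30199798    8.        ]] side [[ 449.38805069 -301.41459171    8.        ]
 [ 473.27934553  -69.40775902    8.        ]]
scene rod 0.81 321 ((404.50006103515625, 236.00003051757812), (7.77817440032959, 70.00357055664062), 45.0)
[(np.int64(426), np.int64(211)), (np.int64(380), np.int64(261))] [[457.5, -308.3, 8.0], [473.6, -68.7, 8.0]]
scene white_block 0.93 500 ((338.822509765625, 303.89654541015625), (21.1146297454834, 34.78303909301758), 54.688785552978516)
side rod 0.89 623 ((270.2344970703125, 337.5137939453125), (9.806578636169434, 103.29203796386719), 3.3664603233337402)
[(np.int64(273), np.int64(286)), (np.int64(266), np.int64(389))] [[473.5, -66.6, 8.0], [445.8, -304.8, 8.0]]
side white_block 0.82 204 ((273.9416809082031, 235.15567016601562), (33.406959533691406, 17.70664405822754), 37.23483657836914)
```

Fits agree to about 2–3 mm: stand at (618, 92) with yaw -0.084, cassette top edge at (474, 104, 71), and the rod grip's middle near (450, -273). First I'll turn the tool so the jaws open along the stand's x.

Request:
{"name": "jog_arm", "arguments": {
  "steps": [87.8, 0, 0, 0, -1, 87.8, 0, 0, 0, -1, 87.8, 0, 0, 0, -1, 87.8, 0, 0, 0, -1, 87.8, 0, 0, 0, -1, 87.8, 0, 0, 0, -1, 87.8, 0, 0, 0, -1, 87.8, 0, 0, 0, -1, 87.8, 0, 0, 0, -0.4, 87.8, 0, 0, 0, 0]
}}

```text
clock: 3.8
tool_pos: [194.9, -567.5, 222.6]
ee_rot: [3.142, -0.0, 1.504]
force: [-0.1, -0.0, -0.0]
grip_width: 88.0
```

```bash
cat > rel.py <<'E'
import sys;from h import *
t=np.array([float(v) for v in sys.argv[1:5]])  # x y z yaw
s=env.sense();R=Ro.from_euler("xyz",s["ee_rot"]).as_matrix()
yaw=s["ee_rot"][2]
print(s["clock"],s["tool_pos"].round(1),s["ee_rot"].round(3),s["force"].round(1),s["grip_width"].round(1))
print("units",(R.T@(t[:3]-s["tool_pos"])/40).round(2),"turn",round(-np.degrees(t[3]-yaw)/8,2))
E
python3 rel.py 504 102 200 1.50
```

```text
Traceback (most recent call last):
  File "rel.py", line 5, in <module>
    print(s["clock"],s["tool_pos"].round(1),s["ee_rot"].round(3),s["force"].round(1),s["grip_width"].round(1))
                                                                                     ^^^^^^^^^^^^^^^^^^^^^
AttributeError: 'float' object has no attribute 'round'
```

Request:
{"name": "jog_arm", "arguments": {
  "steps": [87.8, 0.86, 0.33, 0, 0, 87.8, 0.86, 0.33, 0, 0, 87.8, 0.86, 0.33, 0, 0, 87.8, 0.86, 0.33, 0, 0, 87.8, 0.86, 0.33, 0, 0, 87.8, 0.86, 0.33, 0, 0, 87.8, 0.86, 0.33, 0, 0, 87.8, 0.86, 0.33, 0, 0, 87.8, 0.86, 0.33, 0, 0, 87.8, 0.86, 0.33, 0, 0, 87.8, 0.86, 0.33, 0, 0, 87.8, 0.86, 0.33, 0, 0]
}}

```text
clock: 5.0
tool_pos: [381.0, -164.8, 222.9]
ee_rot: [3.141, 0.0, 1.501]
force: [0.4, -0.3, -0.4]
grip_width: 87.9
```

Request:
{"name": "jog_arm", "arguments": {
  "steps": [87.8, 0.86, 0.33, 0, 0, 87.8, 0.86, 0.33, 0, 0, 87.8, 0.86, 0.33, 0, 0, 87.8, 0.86, 0.33, 0, 0, 87.8, 0.86, 0.33, 0, 0, 87.8, 0.86, 0.33, 0.2, 0, 87.8, 0.86, 0.33, 0.2, 0, 87.8, 0.86, 0.33, 0.2, 0, 87.8, 0, 0, 0, 0, 87.8, 0, 0, 0, 0]
}}

```text
clock: 6.0
tool_pos: [504.2, 101.5, 198.2]
ee_rot: [-3.14, 0.001, 1.504]
force: [0.1, 0.5, -0.4]
grip_width: 87.8
```

```bash
sed -i 's/s\["grip_width"\].round(1)/round(float(s["grip_width"]),1)/' rel.py
python3 rel.py 504 102 54 1.50
python3 - <<'E'
from h import *
w=env.grab_frame("wrist");C=cam("wrist");cv2.imwrite("pics/w1.png",w[:,:,::-1])
for nm,P in(("eyeL",(624,172,80)),("eyeR",(611,12,80)),("top",(474,104,71)),("tcp",env.sense()["tool_pos"])): print(nm,proj(C,P).round())
E
```

```text
6.0 [504.2 101.5 198.2] [-3.140e+00  1.000e-03  1.504e+00] [ 0.1  0.5 -0.4] 87.8
units [ 0.01 -0.    3.61] turn 0.03
eyeL [[466. 135.]]
eyeR [[443. 314.]]
top [[288. 226.]]
tcp [[323. 290.]]
```

View pics/w1.png

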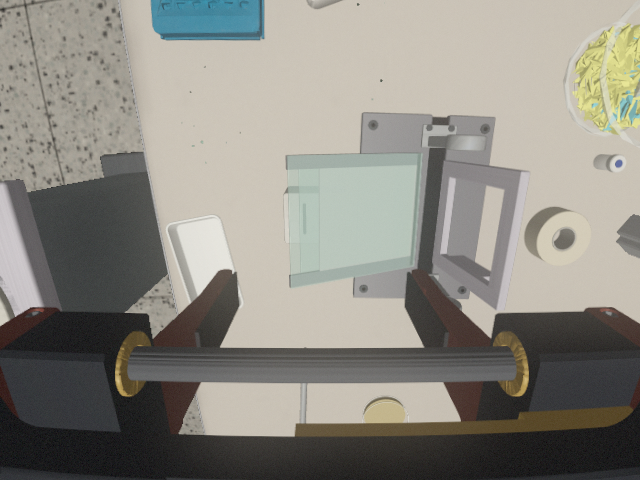

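The wrist view shows the cassette's upper edge at about x=289 px, rows 155–287, where its middle was predicted at (288,226). The jaw line is set across the cassette's middle, so I'll go down now.

Request:
{"name": "jog_arm", "arguments": {
  "steps": [87.8, 0, 0, 0.6, 0, 87.8, 0, 0, 0.6, 0, 87.8, 0, 0, 0.6, 0, 87.8, 0, 0, 0.6, 0, 87.8, 0, 0, 0.6, 0, 87.8, 0, 0, 0.3, 0, 87.8, 0, 0, 0.3, 0, 87.8, 0, 0, 0, 0]
}}

```text
clock: 6.85
tool_pos: [503.9, 100.6, 53.7]
ee_rot: [-3.14, 0.0, 1.503]
force: [-0.1, -0.2, -0.3]
grip_width: 87.9
```

Request:
{"name": "jog_arm", "arguments": {
  "steps": [87.8, 0, 0.1, 0, 0, 87.8, 0, 0.1, 0, 0, 87.8, 0, 0.1, 0, 0, 87.8, 0, 0.05, 0, 0, 87.8, 0, 0, 0, 0]
}}

```text
clock: 7.35
tool_pos: [518.8, 100.3, 54.8]
ee_rot: [3.141, -0.0, 1.504]
force: [0.2, 0.8, -0.3]
grip_width: 87.4
```

Request:
{"name": "jog_arm", "arguments": {
  "steps": [87.8, 0, 0.05, 0, 0, 87.8, 0, 0.05, 0, 0, 87.8, 0, 0.05, 0, 0, 87.8, 0, 0.05, 0, 0, 87.8, 0, 0.05, 0, 0, 87.8, 0, 0.05, 0, 0, 87.8, 0, 0, 0, 0]
}}

```text
clock: 8.05
tool_pos: [530.7, 99.5, 54.7]
ee_rot: [3.141, -0.0, 1.504]
force: [0.6, 0.6, -0.1]
grip_width: 88.1
```

Run:
```python
from h import *
a=env.grab_frame("scene");b=env.grab_frame("side");w=env.grab_frame("wrist")
s=env.sense();print(s["force"],s["moment"])
a=cv2.resize(a[220:330,230:375],(527,400),interpolation=cv2.INTER_CUBIC);b=cv2.resize(b[170:270,255:375],(480,400),interpolation=cv2.INTER_CUBIC)
o=np.zeros((600,800,3),np.uint8);o[:300,:395]=cv2.resize(a,(395,300));o[:300,400:760]=cv2.resize(b,(360,300));o[300:,:400]=cv2.resize(w,(400,300))
cv2.imwrite("pics/c1.png",o[:,:,::-1])
```

```text
[-0.91424034  0.26125064  0.17749342] [-0.02455799 -0.05091324  0.03574712]
```

View pics/c1.png

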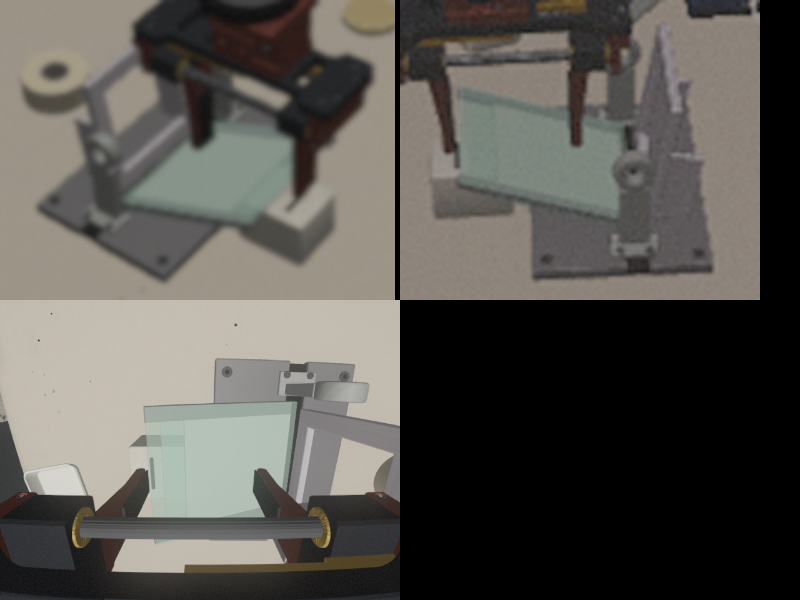

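Finger A is against the upper edge, and the slab has slid to just short of the groove (bottom-left wrist view, lower edge at about x=292). I'll keep pushing gently.

Request:
{"name": "jog_arm", "arguments": {
  "steps": [87.8, 0, 0.05, 0, 0, 87.8, 0, 0.05, 0, 0, 87.8, 0, 0.05, 0, 0, 87.8, 0, 0.05, 0, 0, 87.8, 0, 0, 0, 0]
}}

```text
clock: 8.7
tool_pos: [537.1, 99.6, 54.1]
ee_rot: [-3.138, -0.001, 1.504]
force: [-5.7, 1.3, 1.3]
grip_width: 87.8
```

Request:
{"name": "jog_arm", "arguments": {
  "steps": [87.8, 0, 0.05, 0, 0, 87.8, 0, 0.05, 0, 0, 87.8, 0, 0, 0, 0]
}}

```text
clock: 9.0
tool_pos: [537.9, 100.6, 53.4]
ee_rot: [-3.13, -0.002, 1.505]
force: [-14.9, 5.7, 5.4]
grip_width: 87.8
```

Request:
{"name": "jog_arm", "arguments": {
  "steps": [87.8, 0, 0.05, 0, 0, 87.8, 0, 0.05, 0, 0, 87.8, 0, 0, 0, 0]
}}

```text
clock: 9.3
tool_pos: [538.3, 101.0, 52.8]
ee_rot: [-3.121, -0.002, 1.505]
force: [-28.6, 6.6, 11.9]
grip_width: 87.7
```

The push has stalled at 29 N, so the lower edge is against the groove's far wall. I'll ease off, then follow the tipping arc, lifting mostly so that friction helps.

Request:
{"name": "jog_arm", "arguments": {
  "steps": [87.8, 0, -0.1, 0, 0, 87.8, 0, 0.04, -0.08, 0, 87.8, 0, 0.04, -0.08, 0, 87.8, 0, 0.04, -0.08, 0, 87.8, 0, 0.04, -0.08, 0, 87.8, 0, 0, 0, 0]
}}

```text
clock: 9.9
tool_pos: [543.2, 100.6, 66.6]
ee_rot: [-3.127, -0.003, 1.505]
force: [-20.9, 7.1, 8.0]
grip_width: 87.7
```

```bash
cat > look.py <<'E'
import sys;from h import *
b=env.grab_frame("side")
b=cv2.resize(b[170:270,255:375],(480,400),interpolation=cv2.INTER_CUBIC)
cv2.imwrite(f"pics/{sys.argv[1]}.png",b[:,:,::-1])
E
python3 look.py d1
```

```text
(no output)
```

View pics/d1.png

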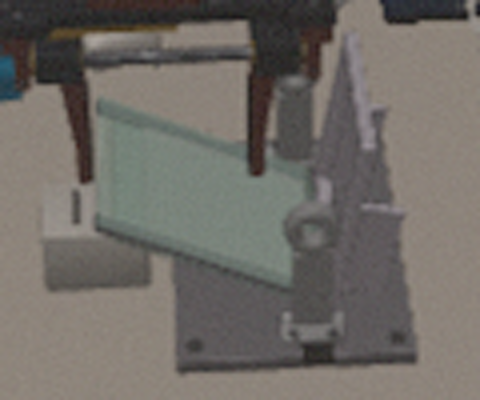

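Run:
```python
from h import *
from scipy.optimize import least_squares
D=cam("side")
d=lambda p:(np.array(p)+.5)/4+[255,170]-.5
Rz=lambda a:Ro.from_euler("z",a).as_matrix()
g=lambda c,P:Rz(c[2])@Ro.from_euler("y",c[3]-np.pi/2).as_matrix()@P+np.array([c[0],c[1],c[4]])
ca=[((4.5,60,140),d((98,99))),((4.5,-60,140),d((97,221)))]
# lower front corner (-4.5,0,0) assumed on groove floor z=6
def f(c):
    e=[(proj(D,g(c,np.array(P)))-uv)[0] for P,uv in ca]
    l=g(c,np.array((-4.5,0,0)));return np.concatenate(e+[[(l[2]-6)*2,(l[0]-(618+3))/2,(c[2]+.06)*20]])
c=least_squares(f,[620,98,-.06,.45,10]).x;print(c,np.degrees(c[3]),f(c));print(g(c,np.array((-4.5,0,140))))
print(env.sense()["force"],env.sense()["tool_pos"])
```

```text
[ 6.23461125e+02  9.01211969e+01 -7.41203210e-02  5.03262751e-01
  9.93027046e+00] 28.834831641600644 [-0.23599071 -1.04878522  0.05588158  0.90261492 -0.0235819   0.14839777
 -0.28240642]
[498.99161714  99.36384878  73.5082932 ]
[-21.27600475   7.10724374   7.97102896] [543.05314464 100.64173547  66.40528208]
```

The fit gives a tilt of about 29°, with the top corner at x=499, z=73.5. That agrees with the finger's position, so tipping has begun. I'll take off some preload and go on along the arc.

Request:
{"name": "jog_arm", "arguments": {
  "steps": [87.8, 0, -0.06, 0, 0, 87.8, 0, -0.05, 0, 0, 87.8, 0, 0.03, -0.1, 0, 87.8, 0, 0.06, -0.1, 0, 87.8, 0, 0.06, -0.1, 0, 87.8, 0, 0.06, -0.1, 0, 87.8, 0, 0, 0, 0]
}}

```text
clock: 10.65
tool_pos: [551.4, 99.1, 84.0]
ee_rot: [-3.138, -0.002, 1.504]
force: [-7.3, 3.5, 3.2]
grip_width: 87.6
```

Request:
{"name": "jog_arm", "arguments": {
  "steps": [87.8, 0, 0.06, 0, 0, 87.8, 0, 0.06, 0, 0, 87.8, 0, 0.06, 0, 0, 87.8, 0, 0.06, 0, 0, 87.8, 0, 0.06, 0, 0, 87.8, 0, 0, 0, 0]
}}

```text
clock: 11.25
tool_pos: [553.5, 99.7, 83.9]
ee_rot: [-3.114, -0.001, 1.506]
force: [-44.8, 4.3, 27.6]
grip_width: 87.9
```

The push jammed: high friction puts the force along the slab, and the tip overlaps the edge by only a few mm. I'll follow the arc back down under control, then restart with a deeper overlap.

Request:
{"name": "jog_arm", "arguments": {
  "steps": [87.8, 0, -0.1, 0, 0, 87.8, 0, -0.1, 0, 0, 87.8, 0, -0.04, 0.04, 0, 87.8, 0, -0.03, 0.06, 0, 87.8, 0, 0, 0, 0]
}}

```text
clock: 11.75
tool_pos: [549.2, 99.6, 78.9]
ee_rot: [-3.13, -0.002, 1.505]
force: [-17.5, 3.9, 9.3]
grip_width: 87.5
```

Request:
{"name": "jog_arm", "arguments": {
  "steps": [87.8, 0, -0.05, 0.08, 0, 87.8, 0, -0.05, 0.09, 0, 87.8, 0, -0.04, 0.09, 0, 87.8, 0, -0.04, 0.09, 0, 87.8, 0, 0, 0, 0]
}}

```text
clock: 12.25
tool_pos: [541.8, 100.0, 63.8]
ee_rot: [-3.129, -0.001, 1.505]
force: [-16.5, 5.6, 4.9]
grip_width: 88.1
```

Request:
{"name": "jog_arm", "arguments": {
  "steps": [87.8, 0, -0.05, 0.09, 0, 87.8, 0, -0.05, 0.09, 0, 87.8, 0, -0.05, 0.09, 0, 87.8, 0, -0.05, 0.06, 0, 87.8, 0, 0, 0, 0]
}}

```text
clock: 12.75
tool_pos: [537.6, 99.3, 51.6]
ee_rot: [-3.139, -0.0, 1.504]
force: [-5.8, 1.6, 1.0]
grip_width: 87.8
```

Request:
{"name": "jog_arm", "arguments": {
  "steps": [87.8, 0, 0, 0.1, 0, 87.8, 0, 0, 0, 0, 87.8, 0, 0.06, -0.1, 0, 87.8, 0, 0.06, -0.1, 0, 87.8, 0, 0.06, -0.1, 0, 87.8, 0, 0, 0, 0]
}}

```text
clock: 13.35
tool_pos: [542.3, 98.9, 59.9]
ee_rot: [-3.132, 0.0, 1.504]
force: [-17.1, 0.5, 5.2]
grip_width: 88.3
```

Request:
{"name": "jog_arm", "arguments": {
  "steps": [87.8, 0, 0.04, -0.1, 0, 87.8, 0, 0.05, -0.1, 0, 87.8, 0, 0.06, -0.1, 0, 87.8, 0, 0.07, -0.1, 0, 87.8, 0, 0, 0, 0]
}}

```text
clock: 13.85
tool_pos: [550.9, 98.3, 76.9]
ee_rot: [-3.132, 0.0, 1.504]
force: [-18.7, 1.5, 10.9]
grip_width: 88.0
```

Request:
{"name": "jog_arm", "arguments": {
  "steps": [87.8, 0, 0.07, -0.09, 0, 87.8, 0, 0.07, -0.09, 0, 87.8, 0, 0.08, -0.09, 0, 87.8, 0, 0.08, -0.09, 0, 87.8, 0, 0, 0, 0]
}}

```text
clock: 14.35
tool_pos: [565.9, 97.3, 92.4]
ee_rot: [-3.14, -0.0, 1.504]
force: [-6.0, 0.3, 3.1]
grip_width: 87.8
```

Tilt is now about 45° with 12 mm of overlap and only 6 N. From here I'll also close the jaws gradually, so that B cages the back.

Request:
{"name": "jog_arm", "arguments": {
  "steps": [84, 0, 0.02, -0.06, 0, 80, 0, 0.02, -0.06, 0, 76, 0, 0.02, -0.06, 0, 72, 0, 0.02, -0.06, 0, 68, 0, 0.02, -0.06, 0, 64, 0, 0.02, -0.06, 0, 60, 0, 0.02, -0.06, 0, 56, 0, 0.02, -0.06, 0, 56, 0, 0, 0, 0]
}}

```text
clock: 15.25
tool_pos: [573.4, 96.6, 110.2]
ee_rot: [3.141, -0.0, 1.504]
force: [-0.8, -0.9, 0.1]
grip_width: 56.4
```

Request:
{"name": "jog_arm", "arguments": {
  "steps": [52, 0, 0.1, -0.1, 0, 48, 0, 0.11, -0.1, 0, 44, 0, 0.11, -0.09, 0, 40, 0, 0.12, -0.08, 0, 36, 0, 0.12, -0.07, 0, 36, 0, 0, 0, 0]
}}

```text
clock: 15.85
tool_pos: [596.3, 95.1, 128.0]
ee_rot: [3.141, -0.0, 1.503]
force: [0.5, -0.6, -0.3]
grip_width: 36.2
```

Request:
{"name": "jog_arm", "arguments": {
  "steps": [36, 0, 0.15, -0.03, 0, 36, 0, 0.15, -0.03, 0, 36, 0, 0.15, -0.03, 0, 36, 0, 0.15, -0.02, 0, 36, 0, 0.15, 0, 0, 36, 0, 0.15, 0, 0, 36, 0, 0, 0, 0]
}}

```text
clock: 16.55
tool_pos: [631.9, 92.6, 131.5]
ee_rot: [-3.141, 0.0, 1.503]
force: [-0.5, 0.1, -0.3]
grip_width: 36.0
```

```bash
python3 look.py e1
```

```text
(no output)
```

View pics/e1.png

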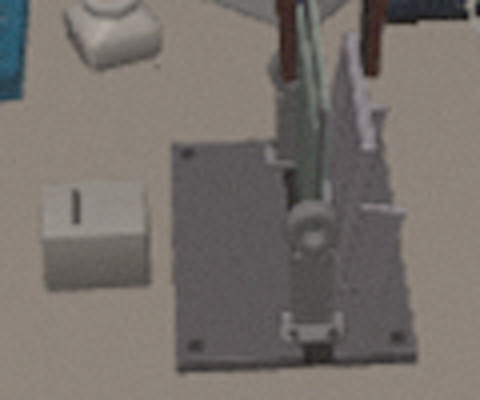

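The cassette is almost upright between the fingers, and its lower edge is in the groove. I'll move it gently onto the backrest.

Request:
{"name": "jog_arm", "arguments": {
  "steps": [36, 0, 0.08, 0, 0, 36, 0, 0.08, 0, 0, 36, 0, 0.08, 0, 0, 36, 0, 0.08, 0, 0, 36, 0, 0.08, 0, 0, 36, 0, 0.08, 0, 0, 36, 0, 0.08, 0, 0, 36, 0, 0.08, 0, 0, 36, 0, 0.05, 0, 0, 36, 0, 0, 0, 0]
}}

```text
clock: 17.6
tool_pos: [657.6, 91.0, 131.4]
ee_rot: [-3.138, 0.0, 1.504]
force: [-6.5, 0.2, 0.7]
grip_width: 35.7
```

Request:
{"name": "jog_arm", "arguments": {
  "steps": [36, 0, -0.1, 0, 0, 36, 0, -0.05, -0.2, 0, 36, 0, 0, -0.4, 0, 36, 0, 0, -0.8, 0, 36, 0, 0, -0.8, 0, 60, -0.3, -0.3, 0, 0, 60, -0.9, -0.5, 0, 0, 60, -0.9, -0.5, 0, 0, 60, -0.9, -0.5, 0, 0.3, 60, -0.9, -0.5, 0, 0, 60, -0.9, -0.5, 0, 0, 60, -0.9, -0.5, 0, 0]
}}

```text
clock: 18.8
tool_pos: [500.9, -125.7, 222.1]
ee_rot: [3.138, 0.001, 1.462]
force: [-0.1, -0.2, 0.3]
grip_width: 60.2
```

```bash
python3 rel.py 450 -273 150 1.463
```

```text
18.8 [ 500.9 -125.7  222.1] [3.138e+00 1.000e-03 1.462e+00] [-0.1 -0.2  0.3] 60.2
units [-3.8  -0.87  1.8 ] turn -0.01
```

Request:
{"name": "jog_arm", "arguments": {
  "steps": [60, -0.8, -0.18, 0.1, 0, 60, -0.8, -0.18, 0.1, 0, 60, -0.8, -0.18, 0.1, 0, 60, -0.8, -0.18, 0.1, 0, 60, -0.6, -0.15, 0.1, 0, 60, 0, 0, 0, 0, 60, 0, 0, 0, 0]
}}

```text
clock: 19.5
tool_pos: [450.7, -272.0, 201.3]
ee_rot: [3.14, 0.0, 1.461]
force: [1.0, 0.3, -0.4]
grip_width: 60.1
```

Run:
```python
from h import *
w=env.grab_frame("wrist");C=cam("wrist");cv2.imwrite("pics/w2.png",w[:,:,::-1])
print(env.sense()["tool_pos"])
for nm,P in(("tip",(472.5,-69,8)),("collar",(454,-237,8)),("grip",(450.3,-273,8)),("rear",(447,-303,8))): print(nm,proj(C,P).round())
o=env.outline_of("rod","wrist")
for q in o[:1]:
    ys,xs=np.nonzero(q["pixels"]);print(q["p"],len(xs),xs.min(),xs.max(),ys.min(),ys.max())
D=cam("side");b=env.grab_frame("side")
cv2.imwrite("pics/f1.png",cv2.resize(b[140:270,270:390],(554,600),interpolation=cv2.INTER_CUBIC)[:,:,::-1])
```

```text
[ 450.98103777 -271.45548822  201.21029377]
tip [[322.  -3.]]
collar [[321. 179.]]
grip [[322. 213.]]
rear [[322. 240.]]
0.68 2503 312 328 0 240
```

View pics/w2.png

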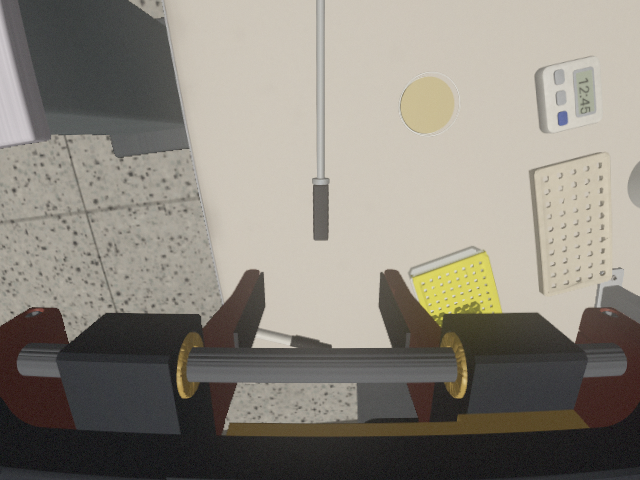

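View pics/f1.png

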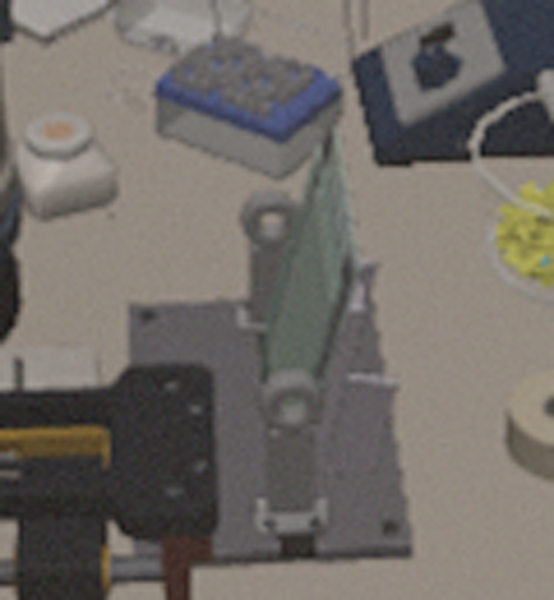

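The wrist view shows the rod's grip at x≈321, rows 182–240, matching the prediction and aligned with the jaws. The side view shows the cassette leaning on the backrest. I'll go down to grasp.

Request:
{"name": "jog_arm", "arguments": {
  "steps": [60, 0, 0, 0.8, 0, 60, 0, 0, 0.9, 0, 60, 0, 0, 0.9, 0, 60, 0, 0, 0.9, 0, 60, 0, 0, 0.7, 0, 60, 0, 0, 0.4, 0, 60, 0, 0, 0.25, 0, 60, 0, 0, 0, 0]
}}

```text
clock: 20.45
tool_pos: [450.5, -271.2, 5.4]
ee_rot: [-3.141, -0.001, 1.462]
force: [-0.1, -0.5, -0.1]
grip_width: 60.2
```

Request:
{"name": "jog_arm", "arguments": {
  "steps": [60, 0, 0, 0.08, 0, 40, 0, 0, 0, 0, 8, 0, 0, 0, 0, 8, 0, 0, 0, 0, 8, 0, 0, 0, 0, 8, 0, 0, 0, 0, 8, 0, 0, 0, 0, 8, 0, 0, -0.2, 0, 8, 0, 0, -0.6, 0, 8, 0, 0, -0.6, 0, 8, 0, 0, -0.4, 0, 8, 0, 0, 0, 0]
}}

```text
clock: 21.65
tool_pos: [451.9, -272.7, 77.9]
ee_rot: [3.137, 0.003, 1.462]
force: [0.3, -0.3, -0.5]
grip_width: 15.6
```

```bash
python3 rel.py 591 -227 74 1.487
```

```text
21.65 [ 451.9 -272.7   77.9] [3.137e+00 3.000e-03 1.462e+00] [ 0.3 -0.3 -0.5] 15.6
units [1.51 3.33 0.11] turn -0.18
```

Request:
{"name": "jog_arm", "arguments": {
  "steps": [8, 0, 0.2, 0, 0, 8, 0.15, 0.4, 0, 0, 8, 0.2, 0.5, 0, 0, 8, 0.25, 0.5, 0, 0, 8, 0.25, 0.5, 0, 0, 8, 0.25, 0.5, 0, 0, 8, 0.2, 0.4, 0, 0, 8, 0.2, 0.25, 0.05, 0, 8, 0, 0.08, 0.05, -0.18, 8, 0, 0, 0, 0, 8, 0, 0, 0, 0]
}}

```text
clock: 22.75
tool_pos: [588.7, -226.9, 70.0]
ee_rot: [-3.14, -0.0, 1.487]
force: [-0.2, 0.3, -1.2]
grip_width: 15.5
```

```bash
python3 rel.py 591 -227 74 1.487
python3 - <<'E'
from h import *
w=env.grab_frame("wrist");C=cam("wrist");cv2.imwrite("pics/w3.png",cv2.resize(w[:320,160:480],(800,800))[:600,:,::-1])
np.savez("pics/w3c.npz",K=C[0],k1=C[1],e=C[2],R=C[3])
b=env.grab_frame("side");cv2.imwrite("pics/g1.png",b[:,:,::-1]); a=env.grab_frame("scene");cv2.imwrite("pics/g2.png",a[:,:,::-1])
s=env.sense();R=Ro.from_euler("xyz",s["ee_rot"]).as_matrix()
tip=s["tool_pos"]+R@[210,0,-6];print("tip",tip,[proj(cam(c),tip).round(1) for c in("wrist","side","scene")])
for c in("wrist","side","scene"):
  for l in("rod",):
    o=env.outline_of(l,c)
    if o:
      ys,xs=np.nonzero(o[0]["pixels"]);j=np.argmin(ys) if c!="scene" else np.argmax(ys);print(c,l,round(o[0]["p"],2),len(xs),xs[j],ys[j],xs.min(),xs.max(),ys.min(),ys.max())
for n,y in(("R out",-80),("R in",-68),("L in",68),("L out",80)):
    P=np.array([618.1,92.2,80])+Ro.from_euler("z",-.084).as_matrix()@[0,y,0];print(n,P.round(1),[proj(cam(c),P).round(1).tolist() for c in("wrist","side","scene")])
E
```

```text
22.75 [ 588.7 -226.9   70. ] [-3.14  -0.     1.487] [-0.2  0.3 -1.2] 15.5
units [ 0.    0.06 -0.1 ] turn -0.0
tip [606.78858773 -17.86746832  76.8842315 ] [array([[ 324.2, -215. ]]), array([[332.6, 239.6]]), array([[320.3, 232. ]])]
wrist rod 0.63 8143 310 0 303 340 0 347
side rod 0.66 314 341 299 338 349 299 334
scene rod 0.52 229 322 230 322 369 187 230
R out [611.4  12.5  80. ] [[[329.1, -283.5]], [[332.5, 229.0]], [[311.7, 237.5]]]
R in [612.4  24.4  80. ] [[[328.8, -297.7]], [[332.1, 225.4]], [[308.5, 240.2]]]
L in [623.8 160.   80. ] [[[305.1, 2161.0]], [[327.7, 189.1]], [[269.6, 273.7]]]
L out [624.8 171.9  80. ] [[[297.1, 3193.9]], [[327.3, 186.2]], [[265.9, 276.9]]]
```

View pics/w3.png

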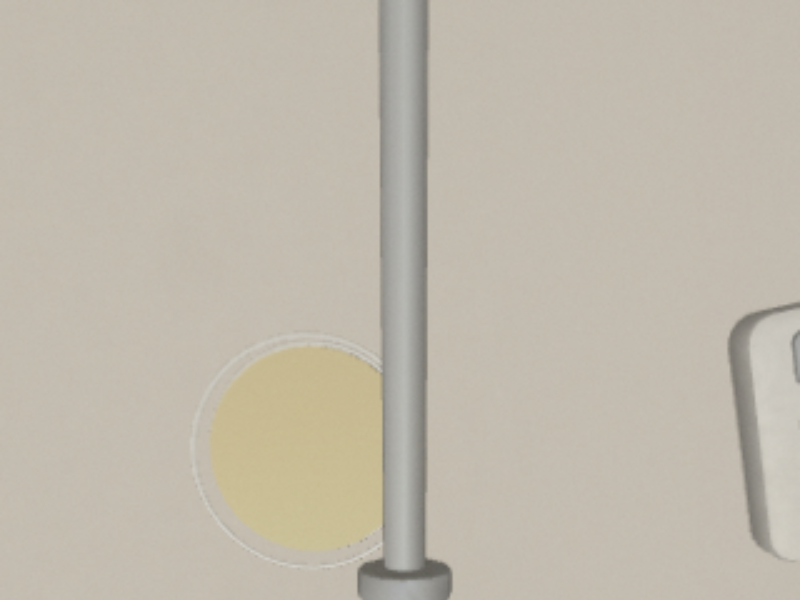

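The rod is straight in the jaws, but this view doesn't reach the tip. I'll find the tip numerically by differencing against the start pictures and compare it with the eyelet rings in the same cameras.

```bash
cat > tip.py <<'E'
from h import *
s=env.sense();R=Ro.from_euler("xyz",s["ee_rot"]).as_matrix();T=s["tool_pos"]
import sys
for c,f in(("side","g1"),("scene","g2")):
    C=cam(c)
    a=cv2.imread(f"pics/a_{c}.png").astype(int);b=cv2.imread(f"pics/{f}.png").astype(int)
    m=(np.abs(a-b).max(2))
    # sample profile across the predicted axis, at stations along the rod
    out=[]
    for y in range(90,226,8):
        p0,p1=proj(C,[T+R@[y,0,-6],T+R@[y+1,0,-6]]);t=(p1-p0)/np.linalg.norm(p1-p0);n=np.array([-t[1],t[0]])
        k=np.arange(-6,6.01,.25);q=(p0+k[:,None]*n).astype(np.float32)
        v=cv2.remap(m.astype(np.float32),q[:,0].reshape(1,-1),q[:,1].reshape(1,-1),cv2.INTER_LINEAR)[0]
        w=np.clip(v-18,0,None);out.append((y,p0.round(1).tolist(),round(float(v.max())),round(float((w*k).sum()/w.sum()),2) if w.sum()>30 else None,n.round(2).tolist()))
    print(c);[print(*o) for o in out]
E
python3 tip.py
```

```text
side
90 [337.5, 281.0] 96 0.06 [0.99, -0.12]
98 [337.2, 278.0] 88 -0.06 [0.99, -0.12]
106 [336.8, 275.0] 89 -0.06 [0.99, -0.12]
114 [336.5, 272.1] 113 -0.15 [0.99, -0.12]
122 [336.1, 269.2] 92 0.13 [0.99, -0.12]
130 [335.8, 266.3] 95 0.1 [0.99, -0.12]
138 [335.5, 263.5] 112 0.38 [0.99, -0.12]
146 [335.1, 260.7] 52 -1.14 [0.99, -0.12]
154 [334.8, 257.9] 54 0.48 [0.99, -0.12]
162 [334.5, 255.2] 49 -3.03 [0.99, -0.12]
170 [334.2, 252.5] 64 0.72 [0.99, -0.12]
178 [333.9, 249.8] 58 2.67 [0.99, -0.12]
186 [333.6, 247.2] 41 -2.17 [0.99, -0.12]
194 [333.3, 244.6] 29 -1.19 [0.99, -0.12]
202 [333.0, 242.0] 56 2.81 [0.99, -0.12]
210 [332.7, 239.5] 56 -1.14 [0.99, -0.12]
218 [332.4, 237.0] 53 -4.2 [0.99, -0.12]
scene
90 [349.1, 207.1] 36 -0.47 [-0.65, -0.76]
98 [347.3, 208.7] 36 -0.52 [-0.65, -0.76]
106 [345.5, 210.2] 32 -0.43 [-0.65, -0.76]
114 [343.6, 211.8] 34 -0.5 [-0.65, -0.76]
122 [341.8, 213.5] 38 -0.45 [-0.65, -0.76]
130 [339.9, 215.1] 37 -0.54 [-0.65, -0.76]
138 [338.0, 216.7] 35 -0.5 [-0.65, -0.76]
146 [336.1, 218.4] 34 -0.42 [-0.65, -0.76]
154 [334.1, 220.0] 38 -0.46 [-0.65, -0.76]
162 [332.2, 221.7] 38 -0.62 [-0.65, -0.76]
170 [330.2, 223.4] 38 -0.59 [-0.65, -0.76]
178 [328.3, 225.1] 36 -0.45 [-0.65, -0.76]
186 [326.3, 226.8] 40 -0.58 [-0.65, -0.76]
194 [324.3, 228.5] 41 -0.7 [-0.65, -0.76]
202 [322.3, 230.3] 38 -0.49 [-0.65, -0.76]
210 [320.2, 232.0] 13 None [-0.65, -0.76]
218 [318.2, 233.8] 4 None [-0.65, -0.76]
```

```bash
cat > al.py <<'E'
from h import *
s=env.sense();R=Ro.from_euler("xyz",s["ee_rot"]).as_matrix();T=s["tool_pos"];print(T.round(1))
meas={"R":{"side":(332.6,226.4),"scene":(310.2,239.0)},"L":{"side":(328.4,186.8),"scene":(268.0,274.9)}}
off={"side":0.05,"scene":-0.5}; L={"R":-74,"L":74}
for e in"RL":
    yw=92.2+L[e]*.9965; t=(yw-T[1])/R[1,0]; P=T+R@[t,0,-6]; A=[];b=[]
    for c in off:
        C=cam(c);p0,p1,px,pz=proj(C,[P,P+R@[1,0,0],P+R@[0,1,0],P+[0,0,1]])
        tt=(p1-p0)/np.linalg.norm(p1-p0);n=np.array([-tt[1],tt[0]]);A.append([n@(px-p0),n@(pz-p0)]);b.append(n@(np.array(meas[e][c])-p0)-off[c])
    print(e,"along",t.round(1),"need dx(tool y),dz:",np.linalg.solve(A,b).round(2),np.round(b,2))
E
python3 al.py
```

```text
[ 589.2 -226.9   71. ]
R along 246.2 need dx(tool y),dz: [2.7  3.19] [1.39 1.79]
L along 394.2 need dx(tool y),dz: [4.13 2.25] [1.81 2.2 ]
```

Request:
{"name": "jog_arm", "arguments": {
  "steps": [8, 0, 0.03, -0.07, 0.04, 8, 0, 0, 0, 0, 8, 0.2, 0, 0, 0, 8, 0.2, 0, 0, 0, 8, 0.2, 0, 0, 0, 8, 0.15, 0, 0, 0, 8, 0.1, 0, 0, 0, 8, 0.1, 0, 0, 0, 8, 0.1, 0, 0, 0, 8, 0.1, 0, 0, 0, 8, 0, 0, 0, 0]
}}

```text
clock: 24.15
tool_pos: [594.8, -180.5, 73.5]
ee_rot: [3.141, -0.0, 1.482]
force: [-1.0, 0.4, -0.5]
grip_width: 15.5
```

The tip is inside the first eyelet with no contact force. I'll go on.

Request:
{"name": "jog_arm", "arguments": {
  "steps": [8, 0.15, 0, 0, 0, 8, 0.2, 0, 0, 0, 8, 0.25, 0, 0, 0, 8, 0.25, 0, 0, 0, 8, 0.25, 0, 0, 0, 8, 0.25, 0, 0, 0, 8, 0.25, 0, 0, 0, 8, 0.25, 0, 0, 0, 8, 0.25, 0, 0, 0, 8, 0.15, 0, 0, 0, 8, 0, 0, 0, 0]
}}

```text
clock: 25.25
tool_pos: [602.9, -90.3, 73.4]
ee_rot: [-3.142, -0.0, 1.482]
force: [0.0, -0.2, -0.5]
grip_width: 15.9
```

```bash
sed -i 's/^import sys/import sys\nfor c,f in(("side","g1"),("scene","g2")): cv2.imwrite(f"pics\/{f}.png",env.grab_frame(c)[:,:,::-1])/; s/range(90,226,8)/range(60,214,10)/' tip.py; python3 tip.py|cut -c1-60; python3 al.py
```

```text
side
60 [334.3, 242.6] 41 -2.66 [0.99, -0.11]
70 [333.9, 239.4] 45 -1.67 [0.99, -0.11]
80 [333.6, 236.3] 37 -2.9 [0.99, -0.11]
90 [333.2, 233.2] 50 -3.1 [0.99, -0.11]
100 [332.9, 230.2] 69 -0.33 [0.99, -0.11]
110 [332.5, 227.2] 54 0.43 [0.99, -0.11]
120 [332.2, 224.2] 62 -0.3 [0.99, -0.11]
130 [331.9, 221.3] 79 0.48 [0.99, -0.11]
140 [331.5, 218.4] 94 2.06 [0.99, -0.11]
150 [331.2, 215.6] 99 2.95 [0.99, -0.11]
160 [330.9, 212.8] 50 2.49 [0.99, -0.11]
170 [330.6, 210.1] 70 -0.02 [0.99, -0.11]
180 [330.3, 207.4] 67 1.2 [0.99, -0.11]
190 [330.0, 204.7] 68 1.26 [0.99, -0.11]
200 [329.7, 202.1] 94 1.09 [0.99, -0.11]
210 [329.4, 199.5] 69 -0.08 [0.99, -0.11]
scene
60 [322.7, 228.0] 33 -0.16 [-0.65, -0.76]
70 [320.1, 230.2] 37 -0.45 [-0.65, -0.76]
80 [317.5, 232.4] 36 -0.32 [-0.65, -0.76]
90 [314.9, 234.6] 26 -0.23 [-0.65, -0.76]
100 [312.3, 236.9] 3 None [-0.65, -0.76]
110 [309.6, 239.1] 13 None [-0.65, -0.76]
120 [307.0, 241.4] 26 0.93 [-0.65, -0.76]
130 [304.3, 243.7] 53 3.72 [-0.65, -0.76]
140 [301.5, 246.1] 56 1.67 [-0.65, -0.76]
150 [298.8, 248.4] 22 None [-0.65, -0.76]
160 [296.0, 250.8] 38 3.11 [-0.65, -0.76]
170 [293.2, 253.2] 49 0.97 [-0.65, -0.76]
180 [290.3, 255.6] 49 -0.89 [-0.65, -0.76]
190 [287.4, 258.1] 57 3.41 [-0.65, -0.76]
200 [284.5, 260.6] 57 4.17 [-0.65, -0.76]
210 [281.6, 263.1] 58 3.97 [-0.65, -0.76]
[602.8 -91.3  73.4]
R along 110.2 need dx(tool y),dz: [0.07 0.73] [0.06 0.22]
L along 258.3 need dx(tool y),dz: [ 0.76 -0.16] [0.31 0.24]
```

Alignment is within 1 mm at both eyelets, with about 72 mm left to go. Next is entry into the second eyelet, taken slowly.

Request:
{"name": "jog_arm", "arguments": {
  "steps": [8, 0.15, 0, 0, 0, 8, 0.2, 0, 0, 0, 8, 0.2, 0, 0, 0, 8, 0.2, 0, 0, 0, 8, 0.15, 0, 0, 0, 8, 0.15, 0, 0, 0, 8, 0.15, 0, 0, 0, 8, 0.15, 0, 0, 0, 8, 0, 0, 0, 0]
}}

```text
clock: 26.25
tool_pos: [607.6, -36.7, 73.4]
ee_rot: [-3.142, -0.0, 1.482]
force: [0.1, 0.1, -0.7]
grip_width: 15.4
```

Request:
{"name": "jog_arm", "arguments": {
  "steps": [8, 0.1, 0, 0, 0, 8, 0.1, 0, 0, 0, 8, 0.08, 0, 0, 0, 8, 0, 0, 0, 0]
}}

```text
clock: 26.65
tool_pos: [608.6, -25.9, 73.4]
ee_rot: [-3.142, -0.0, 1.482]
force: [-0.1, 0.1, -1.2]
grip_width: 15.7
```

Request:
{"name": "jog_arm", "arguments": {
  "steps": [8, 0.05, 0, 0, 0, 8, 0.05, 0, 0, 0, 8, 0.05, 0, 0, 0, 8, 0, 0, 0, 0]
}}

```text
clock: 27.05
tool_pos: [609.0, -21.7, 73.5]
ee_rot: [-3.141, 0.003, 1.48]
force: [-0.4, -5.0, 0.7]
grip_width: 15.8
```

Request:
{"name": "jog_arm", "arguments": {
  "steps": [8, 0.05, 0, 0, 0, 8, 0.05, 0, 0, 0, 8, 0, 0, 0, 0]
}}

```text
clock: 27.35
tool_pos: [609.0, -21.5, 73.7]
ee_rot: [-3.141, 0.009, 1.478]
force: [-2.2, -15.3, 0.1]
grip_width: 15.9
```

The collar has met the eyelet: a 15 N stop, with the TCP 34 mm from the mouth as expected. I'll relax the push, open and withdraw upward.

Request:
{"name": "jog_arm", "arguments": {
  "steps": [8, -0.1, 0, 0, 0, 8, -0.05, 0, 0, 0, 20, 0, 0, 0, 0, 36, 0, 0, 0, 0, 40, 0, 0, 0, 0, 40, 0, 0, 0, 0, 40, 0, 0, -0.3, 0, 40, 0, 0, -0.6, 0, 40, 0, 0, -0.8, 0, 40, -0.3, -0.3, -0.8, 0, 40, -0.8, -0.8, 0, 0, 40, 0, 0, 0, 0]
}}

```text
clock: 28.55
tool_pos: [559.4, -64.4, 175.9]
ee_rot: [3.139, 0.002, 1.479]
force: [0.4, -0.4, -1.3]
grip_width: 40.1
```

Run:
```python
from h import *
s=env.sense();print(s["clock"],s["tool_pos"],s["force"],s["grip_width"])
a=env.grab_frame("scene");b=env.grab_frame("side")
o=np.hstack([cv2.resize(a[215:325,245:355],(400,400),interpolation=cv2.INTER_CUBIC),cv2.resize(b[170:270,265:365],(400,400),interpolation=cv2.INTER_CUBIC)])
cv2.imwrite("pics/z.png",o[:,:,::-1])
for nm,y in(("tip",94),("collar",-80)):
    P=np.array([618.1,92.2,80])+Ro.from_euler("z",-.084).as_matrix()@[0,y,0]
    print(nm,((proj(cam("scene"),P)[0]-[245,215])*400/110).round(),((proj(cam("side"),P)[0]-[265,170])*4).round())
```

```text
28.55 [559.40105857 -64.43927828 175.92464118] [ 0.42561137 -0.41324374 -1.32489634] 40.12352761936545
tip [ 60. 239.] [248.  51.]
collar [242.  82.] [270. 236.]
```

View pics/z.png

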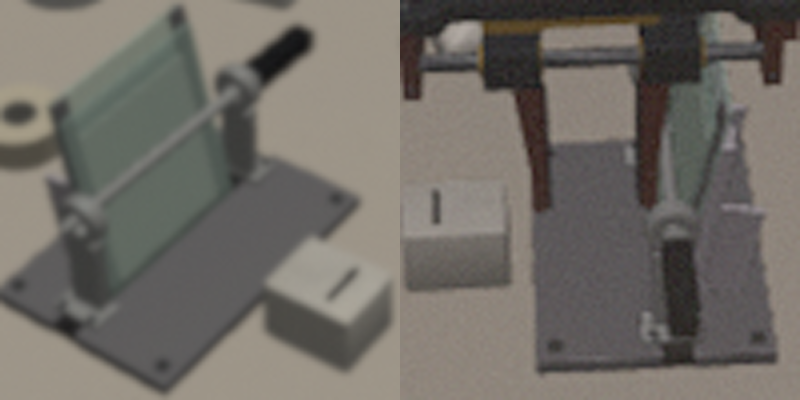

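The last picture shows the cassette leaning on the backrest and the rod across its front. The grip and collar are at the right eyelet, near (240,85), and the tip is out of the left one, near (62,235). The gripper is clear. I'll move up a little more, then hand in.

Request:
{"name": "jog_arm", "arguments": {
  "steps": [40, -0.5, -0.3, -0.5, 0, 40, -0.5, -0.3, -0.5, 0, 40, 0, 0, 0, 0, 40, 0, 0, 0, 0, 40, 0, 0, 0, 0]
}}

```text
clock: 29.15
tool_pos: [534.1, -98.9, 212.0]
ee_rot: [-3.14, -0.001, 1.482]
force: [0.7, -0.3, 0.1]
grip_width: 39.9
```

```bash
python3 -c "
from station import env
print(env.sense()['force'],env.sign_off())"
```

```text
the job is handed in; nothing more can be done
[ 0.66856084 -0.31556844  0.08925054] None
```

The cassette stands in the groove leaning on the backrest, and the retaining rod is through both eyelets with its collar at the right one. I handed the job in at about 29 s of the 66 s allowed; no verdict is reported.

- **Cassette:** I slid it into the groove and tipped it up slowly with one finger, with the other finger behind it as a stop. It met the backrest at about 6 N.
- **Rod:** I pushed it in until it stopped at about 15 N, about where the collar should meet the eyelet. From the arm's position, the tip should stick out about 13 mm past the left eyelet.
- **Last checks:** The final pictures show the cassette leaning back and the rod across its front. The gripper was clear, with forces below 1 N.
- **What went wrong on the way:** The first push jammed on friction, reaching about 53 N at the wrist. That is above 40 N, so if the limit on the arm or gripper body counts finger contact, this push may have broken it. I took the cassette back down the arc and tipped it again with the finger deeper under its edge.
- **Not checked:** I did not re-measure the petri dish, timer and bottle at the end. The arm stayed clear of them throughout. The cassette's turning speed was kept low but not measured.

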